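Grip a watch head under the magnifier with the ratchet clamp

ROBOT

A 6-joint arm with a two-finger parallel gripper is mounted at the origin on the work surface. World frame = base frame: x ahead of the robot, y to its left, z up, the work surface at z = 0. Lengths are in m, angles in degrees, forces in N, time in s.
With the tool pointing down it reaches from about 0.275 to 0.75 m from the base axis. Payload 10.2 kg.
Tool frame: the origin (TCP) lies at the very end of the fingers, on their centre line; the grasp point (between the pads) lies 19 mm behind it; z points along the fingers, y is the direction in which the jaws open and shut (so a half turn about z gives the same grasp; the last joint's range is limited). The gripper opens to 88 mm and grips with 3 to 60 N. Pads are 18 mm wide; open, the fingers measure 123 mm over their backs; the gripper's body (75 mm by 187 mm) begins 45 mm behind the grasp point.
Start: joints at [62.831, 17.928, 85.812, -0, 76.261, -12.8], TCP at [0.13, 0.509, 0.239] pointing down, gripper open.
Joint ranges: [-168.41, 168.41], [-55.51, 124.54], [10.69, 146.95], [-70.63, 250.63], [1, 178], [-165.06, 165.06]. Speed limits (degrees/s): [136.94, 136.94, 172.46, 180, 180, 180].

INTERFACE

Orientations are given as a 3x3 rotation matrix whose columns are the frame's x, y, z axes.
In Python, from rig import arm gives the robot as it stands.
- The arm moves only by the tool play_rows, never from a script. Its argument "series" is one flat list of numbers, 7 for each row, row after row: the shift along the tool's x, y, z in m, then the turn, a rotation vector about the tool's x, y, z in degrees, then the opening, from 0 (shut) to 1 (fully open). A call has 1 to 20 rows; each row is the pose to reach, as a shift and turn from the pose measured when the call began, along the tool's axes at that moment; what a row does not reach only later rows make up. A row lasts 1/8 s, in which the tool goes at most 62.5 mm and 10.7 degrees, less where a joint would pass 70% of its speed; a pose out of reach is approached as far as the arm can. A call with a gripper value outside its range is refused whole. The fingers move at their own pace and stop on an object; "squeeze" is the grip in N (left out, the last holds). Time passes only in rows, so rows that repeat a pose let the fingers close. It gives the time, the measured TCP pose, the force and the opening at its end, in the units of the state.
- arm.read_state(): the state, without advancing time (a new reading comes with each control period).
- arm.read_camera(name): name is "side" or "top" or "wrist"; returns a dict with "img" (400x640x3 uint8, red, green, blue), "K" (3x3 intrinsics, pixels), "k1" (the pictures are not rectified: a ray, as slopes to the right and down, at radius r is drawn at 1 + k1 r^2 times it, then the intrinsics apply), "extrinsics" (4x4, takes a point from camera to world coordinates). Camera axes: x right, y up, looking along -z (the intrinsics and any distortion apply to the point x, -y, -z); pixel columns grow to the right and rows downward; lengths in m; the calibration is good to about 2 mm. A picture is of the moment at which its call begins. There is no depth.
- arm.hand_in(): hands the job in, once; it reports no verdict.
The state is a dict: "time_s": time; "qpos": joint angles; "joint_velocities": joint speeds; "effort": joint torques, N m; "tcp_pos": TCP position; "eef_rot": TCP orientation; "ft_force": force on the tool from outside, world axes, zero at the start; "ft_torque": the same for the moment, N m; "gripper_width": finger opening in m.
Only numpy, scipy, OpenCV 4.12 (cv2) and the standard library are available. Lean on these libraries where they do the work, as an engineer would, in place of code of your own. Each camera call takes 0.05 s, during which the arm holds its last target. There are 200 camera calls.

TASK

First swing the magnifier round on its post and level it, so that its lens lies flat and centred right above the square watch head on the clamp's wooden bed. Then squeeze and release the clamp's two upright levers, again and again, until the ratchet has brought the sprung pad against the watch head and pinned it against the stop; keep squeezing gently until the pad is pushed about half way back towards its jaw, never all the way (that would crush the case), and finish like that, still holding the levers squeezed. Leave the other things on the table where they lie.

Things in the scene. Friction and masses are not known exactly. Their poses are not given: they have to be found in the camera images.
- clamp: Bench clamp fixed to the table, steel base 300 x 90 x 12 mm. Origin: centre of its underside; x runs from the levers to the fixed stop, z up. In this frame: levers at x -100; toothed bar 16 wide, tooth tops z 60, brass pawl block between the levers to z 77; wooden bed x 55 to 125, 60 wide, top z 40; stop face x 125, 60 wide, top z 76 (mm). All but the levers is below z 80.
- grip_mid (a point): Midway between the two upright squeeze levers, at the height to squeeze (clamp frame -100, 0, 120 mm). They stand either side along clamp y, 22 mm wide (along x), rubber grips z 88 to 150 mm (lever tops). Outer faces 64 mm apart released, 37 mm fully squeezed, at this height. Seize both from above, fingers closing along clamp y.
- grip_l (a point): On the outer face of the lever on the clamp's +y side, at squeezing height; moves with the lever (32 mm from grip_mid when released).
- lever_l (a joint): Angle of both levers, rad: 0 released, 0.15 fully squeezed. Pivots lie 90 mm below grip_mid; geared together, so pushing one moves both inwards. Springs reopen them (2 to 3 N at each grip). Squeezing drives a pawl 18 mm (0.12 m per rad) towards the stop; it catches the 7 mm pitch bar teeth, so up to 7 mm is lost first. On release the pawl slips back, the jaw stays.
- jaw (a joint): Travel of bar and jaw along clamp +x, m, 0 (fully back) to 0.07; starts 0 to 0.016. Jaw plate front face at clamp x = 21 mm + this. Slide friction 3 N: once the levers are released, the compressed pad spring pushes the jaw back until about 3 N is left on the watch, so the pressure must be kept by holding the levers.
- pad (a joint): How far the sprung pad is pushed back towards the jaw plate, m: 0 free, 0.024 all the way in. Spring 0.8 N per mm: half way, 12 mm, is about 10 N on the watch. The visible gap between the pad's back and the jaw plate is 24 mm less this value.
- pad_face: Black rubber pad 34 mm wide, 22 mm high, 6 mm thick. Origin: centre of its front face, which meets the watch, at clamp x = 51 mm + jaw - pad, z = 53 mm. Axes as the clamp.
- watch: Loose chrome square watch head, 36 x 36 mm, 9 mm thick, round pale dial, short lugs on its two clamp-y sides (48 mm over them), about 60 g, lying flat on the bed 1 to 6 mm short of the stop. Origin: centre of its underside. Gripped where it lies: it needs no handling.
- magnifier: Fixed foot (disc 84 mm across, 14 mm high) and post (14 mm thick, with the arm's collar to z = 172 mm) of the magnifier, beside the clamp on the side away from the robot. Origin: foot centre at the table, on the vertical swivel axis.
- swivel (a joint): Swivel of the magnifier's arm about the post, rad, growing anticlockwise seen from above; at 0 the arm points along the magnifier's own -x. The arm is level, 160 mm above the table. Friction holds it where it is left (0.15 N m). Starts some 0.5 to 1.3 rad away from the watch.
- lens (a joint): Tilt of the lens head about the arm's length axis, rad: 0 is level. Friction holds it where it is left (0.04 N m). Starts tilted 0.2 to 0.5.
- lens_mid (a point): Centre of the round lens: 165 mm from the swivel axis, 160 mm above the table, on the tilt axis; rim 90 mm across, 9 mm thick. x points back along the arm to the post; z is the lens's normal.
- tab (a point): Grip point on the black tab on the lens head between lens and post: a fin 30 mm long (along the arm), 10 mm thick, 105 mm from the swivel axis; top 45 mm, this point 30 mm above the tilt axis when level (190 mm above the table). Axes as lens_mid. It leans with the lens: pinching it across the arm between upright fingers levels the lens; carrying it round turns the swivel.
- springbar_tool: Steel spring-bar tool with knurled grip, 120 mm long, 12 mm thick, lying beside the clamp. Bystander; origin under its middle.
- buckle_a: Gold-tone buckle, 26 x 22 x 5 mm, flat on the table. Bystander.
- buckle_b: The other gold-tone buckle, same size. Bystander.
- bracelet: Steel bangle ring 64 mm across, 14 mm high, flat on the table. Bystander.
- ashtray: Green glass ashtray bowl, 104 mm across, 32 mm high. Bystander.
- pin_jar: Small amber glass jar with steel lid, 44 mm across, 55 mm high. Bystander.
Things that resemble listed ones, but are neither listed nor needed, are in the scene too. Leave any black or red look-alike of the watch alone.

How it is judged:
By the outcome, as a careful person would: the job done as asked, in the order asked, and still so for the second after the job is handed in, while the arm keeps its last pose, push and grip.
It also fails if it takes over 53 s, if anything falls off the work surface, if the arm or the gripper's body presses on something with over 40 N, if the wrist force passes 120 N, or if a joint passes its speed limit or range.

## Working session

There is one attempt and no reset: what is moved stays moved. The work goes in short steps, Python scripts to look and compute and a tool call to move; the robot and the scene stay as the last step left them, time stands still between calls to the robot, and variables do not carry over. Pictures are saved under pics/ and viewed, about 8 in all and at most 12, crops included, and the job is handed in when it is done.

Besides the shell and the picture viewer there is one more tool, called as a command line: name --argument value ..., lists and objects as JSON in quotes. play_rows: Moves the arm, as the interface text tells. Its arguments: {"type":"object","properties":{"series":{"type":"array"},"squeeze":{"type":"number"}},"required":["series"]}

```bash
mkdir -p pics; cat > h.py <<'E'
import numpy as np,cv2
from rig import arm
def shot(n,f=None):
    c=arm.read_camera(n)
    if f: cv2.imwrite('pics/'+f,c['img'][:,:,::-1]); np.savez('pics/'+f[:-4],**{k:c[k] for k in('img','K','k1','extrinsics')})
    return c
def ray(c,u,v):
    K=c['K'];d=np.array([(u-K[0,2])/K[0,0],(v-K[1,2])/K[1,1]]);s=d.copy()
    for _ in range(30): s=d/(1+c['k1']*(s@s))
    E=c['extrinsics'];return E[:3,3],E[:3,:3]@np.array([s[0],-s[1],-1])
def onz(c,u,v,z):
    o,d=ray(c,u,v);return o+d*(z-o[2])/d[2]
def proj(c,p):
    E=c['extrinsics'];q=E[:3,:3].T@(np.array(p)-E[:3,3]);s=np.array([q[0],-q[1]])/-q[2]
    s=s*(1+c['k1']*(s@s));return c['K'][0,0]*s[0]+c['K'][0,2],c['K'][1,1]*s[1]+c['K'][1,2]
def two(c1,p1,c2,p2):
    a,d=ray(c1,*p1);b,e=ray(c2,*p2);t=np.linalg.lstsq(np.c_[d,-e],b-a,rcond=None)[0]
    P,Q=a+t[0]*d,b+t[1]*e;return (P+Q)/2,np.linalg.norm(P-Q)
E
python3 - <<'E'
from h import *
for n in('top','side'):
    c=shot(n,n+'1.png');print(n,c['K'],c['k1'],c['extrinsics'].round(3))
s=arm.read_state();print(s['tcp_pos'],s['eef_rot'],s['gripper_width'],s['ft_force'],s['time_s'])
E
```

```text
top [[450.15689844   0.         322.44456138]
 [  0.         450.15689844 199.36739304]
 [  0.           0.           1.        ]] -0.10472037042689601 [[-0.019  0.996 -0.088  0.396]
 [-1.    -0.021 -0.021  0.047]
 [-0.023  0.087  0.996  1.181]
 [ 0.     0.     0.     1.   ]]
side [[415.84073836   0.         322.28952583]
 [  0.         415.84073836 204.43672029]
 [  0.           0.           1.        ]] 0.0301907520117924 [[ 0.995  0.081 -0.052  0.446]
 [-0.094  0.706 -0.702 -0.618]
 [-0.02   0.703  0.711  0.829]
 [ 0.     0.     0.     1.   ]]
[0.13021269 0.50837824 0.23823248] [[-9.68708133e-01  2.48202112e-01 -5.14048987e-04]
 [ 2.48202515e-01  9.68707664e-01 -9.86858581e-04]
 [ 2.53022809e-04 -1.08356619e-03 -9.99999381e-01]] 0.08824344257225407 [-0.41959059 -0.85787    -0.45857781] 0.1
```

View pics/top1.png

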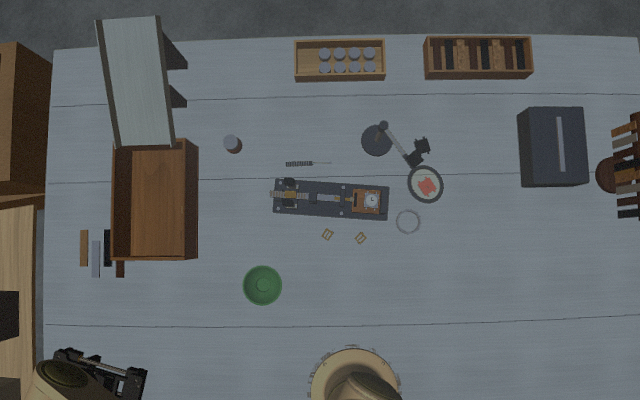

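View pics/side1.png

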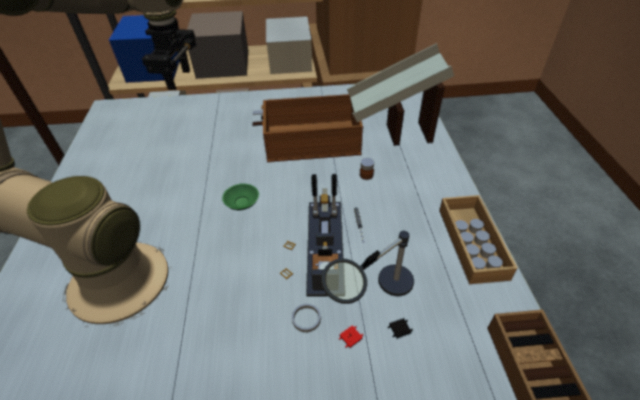

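Top: the clamp spans about (272–388, 177–220) with its levers at left and the watch at (371,200). The lens is at (425,184), the tab near (418,150), the foot at (377,140) and the collar at (384,125). Next I'll view enlarged crops.

```bash
python3 - <<'E'
import cv2
a=cv2.imread('pics/top1.png')[105:235,260:460];b=cv2.imread('pics/side1.png')[165:315,280:430]
cv2.imwrite('pics/c1.png',cv2.resize(a,(800,520),interpolation=cv2.INTER_CUBIC))
cv2.imwrite('pics/c2.png',cv2.resize(b,(600,600),interpolation=cv2.INTER_CUBIC))
E
```

```text
(no output)
```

View pics/c1.png

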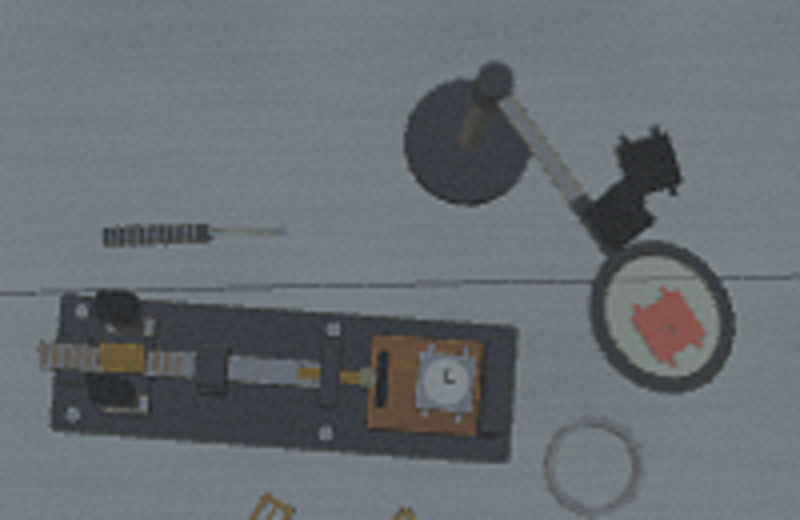

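View pics/c2.png

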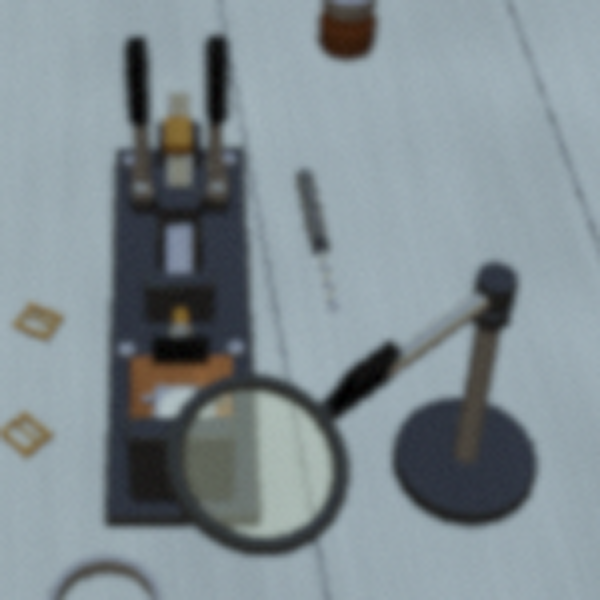

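```bash
cat > m.py <<'E'
from h import *
t=dict(np.load('pics/top1.npz'));s=dict(np.load('pics/side1.npz'))
T=lambda u,v:(260+u/4-.375,105+v/4-.375)
S=lambda u,v:(280+u/4-.375,165+v/4-.375)
P=lambda u,v,z:onz(t,*T(u,v),z)
E
python3 - <<'E'
from m import *
np.set_printoptions(precision=4,suppress=True)
c=[P(62,293,.012),P(518,326,.012),P(510,462,.012),P(52,432,.012)]
print('corners',c);m=np.mean(c,0);print('mid',m, [np.linalg.norm(c[i]-c[i-1]) for i in range(4)])
x=(c[1]+c[2]-c[0]-c[3]);print('yaw',np.degrees(np.arctan2(x[1],x[0])))
y=(c[0]+c[1]-c[2]-c[3]);print('yawy',np.degrees(np.arctan2(y[1],y[0])))
print('side corners',[onz(s,*S(*p),.012) for p in[(120,150),(240,150),(262,522),(105,522)]])
print('watch',P(445,382,.049),'foot',P(468,142,.014),'collar',P(495,80,.172),onz(s,*S(466,458),.014))
print('lens',P(662,317,.16),two(t,T(662,317),s,S(263,465)))
print('levers top',P(120,310,.15),P(112,390,.15))
E
```

```text
corners [array([0.5584, 0.1952, 0.012 ]), array([ 0.5302, -0.1029,  0.012 ]), array([ 0.4416, -0.0949,  0.012 ]), array([0.467 , 0.2026, 0.012 ])]
mid [0.4993 0.05   0.012 ] [np.float64(0.09160987496764898), np.float64(0.29941559409386515), np.float64(0.08898486112493013), np.float64(0.29860451916210534)]
yaw -95.1484402526241
yawy -4.889940506346823
side corners [array([0.4712, 0.2017, 0.012 ]), array([0.554 , 0.1921, 0.012 ]), array([ 0.5296, -0.1054,  0.012 ]), array([ 0.441 , -0.0958,  0.012 ])]
watch [ 0.4914 -0.051   0.049 ] foot [ 0.6526 -0.0739  0.014 ] collar [ 0.6537 -0.0741  0.172 ] [ 0.653  -0.0765  0.014 ]
lens [ 0.5167 -0.1665  0.16  ] (array([ 0.518 , -0.1667,  0.1593]), np.float64(0.0023946994890541276))
levers top [0.5285 0.1441 0.15  ] [0.4822 0.1493 0.15  ]
```

```bash
cat >> h.py <<'E'
from scipy.spatial.transform import Rotation as Ro
def delta(p,yaw):
    "tool shift and turn to reach TCP p, pointing down, tool y at world angle yaw"
    s=arm.read_state();R=s['eef_rot'];a=np.radians(yaw);y=np.array([np.cos(a),np.sin(a),0]);z=np.array([0,0,-1.])
    G=np.c_[np.cross(y,z),y,z]
    print('t',s['time_s'],'tcp',s['tcp_pos'].round(4),'w',round(s['gripper_width'],4),'F',s['ft_force'].round(1),'q',np.round(s['qpos'],1))
    print('shift',(R.T@(np.array(p)-s['tcp_pos'])).round(4),'turn',Ro.from_matrix(R.T@G).as_rotvec(degrees=True).round(2))
E
python3 - <<'E'
from m import *
A=np.array([.653,-.0745]);d=np.array([np.cos(np.radians(214.2)),np.sin(np.radians(214.2))]);n=np.array([-d[1],d[0]])
for uv in[(580,205),(610,250),(622,190),(652,215),(632,240)]:
    p=P(*uv,.2)[:2]-A;print(uv,p@d,p@n)
delta([.563,-.137,.30],-55.8)
E
```

```text
(580, 205) 0.08734729944317722 -0.010039645967654883
(610, 250) 0.11715437873642355 -0.011412512756537652
(622, 190) 0.09403387359731327 0.013967403378277373
(652, 215) 0.11489625497470626 0.019213092819904364
(632, 240) 0.11970761259486191 0.0018358993072178393
t 0.1 tcp [0.1302 0.5084 0.2382] w 0.0882 F [-0.4 -0.9 -0.5] q [ 62.8  18.   85.8   0.   76.3 -12.8]
shift [-0.5794 -0.5178 -0.0614] turn [-5.0000e-02  6.0000e-02  1.3143e+02]
```

play_rows --series '[-0.04, -0.04, -0.04, 0, 0, 10, 1, -0.08, -0.08, -0.06, 0, 0, 20, 1, -0.12, -0.11, -0.06, 0, 0, 30, 1, -0.16, -0.15, -0.06, 0, 0, 40, 1, -0.2, -0.18, -0.06, 0, 0, 50, 1, -0.24, -0.22, -0.06, 0, 0, 60, 1, -0.28, -0.25, -0.06, 0, 0, 70, 1, -0.32, -0.29, -0.06, 0, 0, 80, 1, -0.36, -0.32, -0.06, 0, 0, 90, 1, -0.4, -0.36, -0.06, 0, 0, 100, 1, -0.44, -0.4, -0.06, 0, 0, 110, 1, -0.49, -0.44, -0.06, 0, 0, 120, 1, -0.53, -0.48, -0.06, 0, 0, 131, 1, -0.579, -0.518, -0.061, 0, 0, 131.4, 1, -0.579, -0.518, -0.061, 0, 0, 131.4, 1]' --squeeze 15

```text
time_s: 1.98
tcp_pos: [0.5635, -0.14, 0.2973]
eef_rot: [[0.829, 0.56, -0.004], [0.56, -0.829, 0.0], [-0.003, -0.002, -1.0]]
ft_force: [-0.8, 0.3, -0.4]
gripper_width: 0.0878
```

```bash
python3 - <<'E'
from h import *
shot('wrist','w1.png')
delta([.572,-.142,.171],-55.8)
E
```

```text
t 2.025 tcp [ 0.5627 -0.1381  0.2981] w 0.0882 F [0.8 0.2 0. ] q [-25.3  23.3  69.6  -0.1  87.3  30.5]
shift [0.0058 0.0086 0.1271] turn [-0.1   0.13 -0.07]
```

View pics/w1.png

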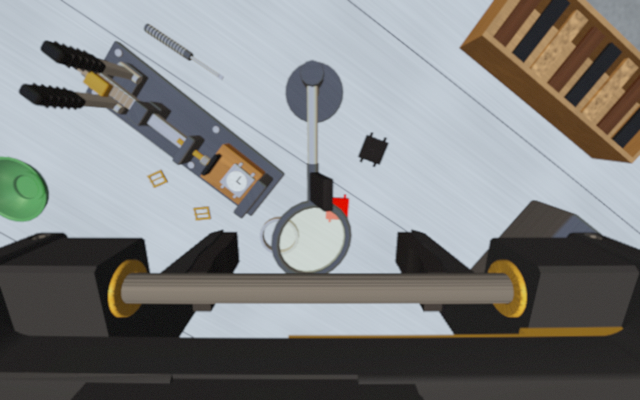

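The wrist view shows the fin at about (310–332, 172–210), the lens at (311,238) and the collar at (312,75). Checking these against the plan.

```bash
python3 - <<'E'
from h import *
c=dict(np.load('pics/w1.npz'))
for n,u,v,z in[('lens',311,238,.16),('collar',312,75,.172),('foot',314,92,.014),('finA',321,176,.2),('finB',323,207,.2),('watch',237,181,.049)]: print(n,onz(c,u,v,z).round(4))
E
```

```text
lens [ 0.5162 -0.1634  0.16  ]
collar [ 0.6509 -0.0746  0.172 ]
foot [ 0.653 -0.073  0.014]
finA [ 0.5838 -0.1298  0.2   ]
finB [ 0.5615 -0.1472  0.2   ]
watch [ 0.4897 -0.0511  0.049 ]
```

play_rows --series '[0.006, 0.0065, 0.04, 0, 0, 0, 1, 0.006, 0.0065, 0.08, 0, 0, 0, 1, 0.006, 0.0065, 0.11, 0, 0, 0, 1, 0.006, 0.0065, 0.127, 0, 0, 0, 1, 0.006, 0.0065, 0.127, 0, 0, 0, 0.6, 0.006, 0.0065, 0.127, 0, 0, 0, 0.4, 0.006, 0.0065, 0.127, 0, 0, 0, 0.2, 0.006, 0.0065, 0.127, 0, 0, 0, 0, 0.006, 0.0065, 0.127, 0, 0, 0, 0, 0.006, 0.0065, 0.127, 0, 0, 0, 0, 0.006, 0.0065, 0.127, 0, 0, 0, 0, 0.006, 0.0065, 0.127, 0, 0, 0, 0]' --squeeze 15

```text
time_s: 3.52
tcp_pos: [0.5708, -0.1397, 0.1709]
eef_rot: [[0.828, 0.561, -0.004], [0.561, -0.828, 0.001], [-0.002, -0.003, -1.0]]
ft_force: [-0.1, 2.3, -0.6]
gripper_width: 0.011
```

```bash
python3 - <<'E'
from h import *
s=arm.read_state();p=s['tcp_pos'];A=np.array([.6525,-.0745]);v=p[:2]-A;R=s['eef_rot'];W=v@v
a=np.degrees(np.arctan2(v[1],v[0]))%360;r=np.sqrt(v@v);print('angle',a,'r',r,'yaw y',np.degrees(np.arctan2(R[1,1],R[0,1])))
g=172.8
for b in np.linspace(a,g,9)[1:]:
    q=A+r*np.array([np.cos(np.radians(b)),np.sin(np.radians(b))]);print((R.T@np.r_[q-p[:2],0]).round(4),round(a-b,2))
delta(p,-97.2)
E
```

```text
angle 218.56786501439538 r 0.10455088729667661 yaw y -55.85148076369287
[-0.0003 -0.0104  0.    ] 5.72
[ 0.0005 -0.0208  0.0001] 11.44
[ 0.0023 -0.0311  0.0001] 17.16
[ 0.0051 -0.0412  0.0001] 22.88
[ 0.0089 -0.0509  0.0001] 28.6
[ 0.0136 -0.0602  0.0002] 34.33
[ 0.0193 -0.069   0.0002] 40.05
[ 0.0258 -0.0771  0.0002] 45.77
t 3.525 tcp [ 0.5708 -0.1397  0.1709] w 0.011 F [-0.1  2.3 -0.6] q [-25.2  29.1  79.8  -0.   71.3  30.7]
shift [0. 0. 0.] turn [-0.12  0.2  41.35]
```

play_rows --series '[-0.0003, -0.005, 0, 0, 0, 0.7, 0, -0.0003, -0.0104, 0, 0, 0, 2.8, 0, 0.0001, -0.0156, 0, 0, 0, 6, 0, 0.0005, -0.0208, 0, 0, 0, 9, 0, 0.0013, -0.026, 0, 0, 0, 12, 0, 0.0023, -0.0311, 0, 0, 0, 15, 0, 0.0036, -0.0362, 0, 0, 0, 18, 0, 0.0051, -0.0412, 0, 0, 0, 21, 0, 0.0069, -0.0461, 0, 0, 0, 24, 0, 0.0089, -0.0509, 0, 0, 0, 27, 0, 0.0112, -0.0556, 0, 0, 0, 30, 0, 0.0136, -0.0602, 0, 0, 0, 32.5, 0, 0.0164, -0.0647, 0, 0, 0, 35.5, 0, 0.0193, -0.069, 0, 0, 0, 37.5, 0, 0.0225, -0.0731, 0, 0, 0, 40, 0, 0.0258, -0.0771, 0, -0.1, 0.2, 41.4, 0, 0.0258, -0.0771, 0, -0.1, 0.2, 41.4, 0, 0.0258, -0.0771, 0, -0.1, 0.2, 41.4, 0]'

```text
time_s: 5.78
tcp_pos: [0.5485, -0.0612, 0.171]
eef_rot: [[0.992, -0.126, -0.001], [-0.126, -0.992, 0.001], [-0.001, -0.001, -1.0]]
ft_force: [-3.5, 1.5, -0.0]
gripper_width: 0.0097
```

```bash
python3 - <<'E'
from h import *
a=shot('top','t2.png')['img'];b=shot('side','s2.png')['img']
delta([.5488,-.0614,.171],-97.2)
a=cv2.resize(a[105:235,330:460],(400,400),interpolation=2);b=cv2.resize(b[195:315,290:430],(400,343),interpolation=2)
o=np.zeros((400,800,3),np.uint8);o[:,:400]=a;o[:343,400:]=b;cv2.imwrite('pics/v2.png',o[:,:,::-1])
E
```

```text
t 5.875 tcp [ 0.5485 -0.0613  0.171 ] w 0.0099 F [-3.9  2.   1.1] q [-18.5  24.7  86.6   0.   68.7  78.7]
shift [0.0003 0.0001 0.    ] turn [-0.04  0.05 -0.04]
```

View pics/v2.png

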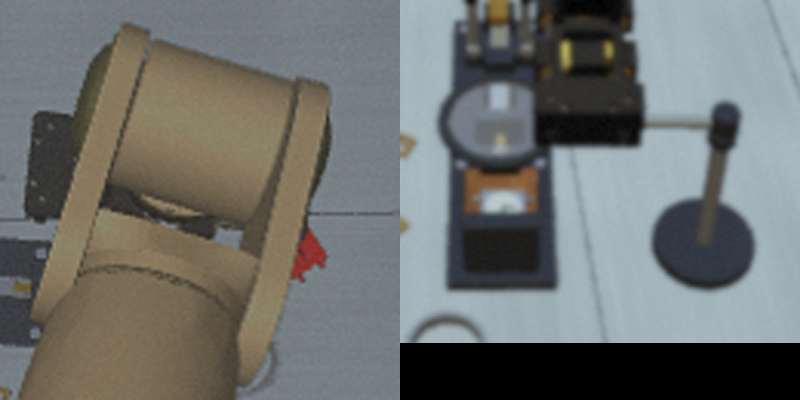

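play_rows --series '[0, 0, 0, 0, 0, 0, 0.3, 0, 0, 0, 0, 0, 0, 0.6, 0, 0, 0, 0, 0, 0, 1, 0, 0, 0, 0, 0, 0, 1, 0, 0, 0, 0, 0, 0, 1, 0, 0, -0.03, 0, 0, 0, 1, 0, 0, -0.08, 0, 0, 0, 1, 0, 0, -0.12, 0, 0, 0, 1, -0.01, -0.03, -0.12, 0, 0, -10, 1, -0.02, -0.06, -0.12, 0, 0, -20, 1, -0.03, -0.09, -0.12, 0, 0, -30, 1, -0.04, -0.12, -0.12, 0, 0, -40, 1, -0.05, -0.15, -0.12, 0, 0, -50, 1, -0.06, -0.18, -0.12, 0, 0, -60, 1, -0.065, -0.2, -0.12, 0, 0, -70, 1, -0.066, -0.203, -0.12, 0, 0, -80, 1, -0.066, -0.204, -0.12, 0, 0, -90, 1, -0.066, -0.204, -0.12, 0, 0, -92, 1, -0.066, -0.204, -0.12, 0, 0, -92, 1]'

```text
time_s: 8.25
tcp_pos: [0.5089, 0.1492, 0.2912]
eef_rot: [[0.094, 0.996, -0.001], [0.996, -0.094, 0.001], [0.001, -0.001, -1.0]]
ft_force: [-0.1, -0.1, -0.3]
gripper_width: 0.0885
```

```bash
python3 - <<'E'
from h import *
a=shot('top','t3.png')['img'];b=shot('side','s3.png')['img'];w=shot('wrist','w3.png')['img']
delta([.5083,.1496,.101],-5.1)
o=np.zeros((600,800,3),np.uint8);o[:260,:400]=cv2.resize(a[105:235,260:460],(400,260),interpolation=2);o[:343,400:]=cv2.resize(b[165:285,290:430],(400,343),interpolation=2)
o[260:510,:400]=cv2.resize(w,(400,250),interpolation=3);cv2.imwrite('pics/v3.png',o[:510,:,::-1])
E
```

```text
t 8.4 tcp [0.5089 0.1492 0.2912] w 0.088 F [-0.2  0.2  0.3] q [ 3.7 16.8 79.5  0.  83.7  9. ]
shift [ 0.0002 -0.0004  0.1902] turn [-0.05 -0.04 -0.25]
```

View pics/v3.png

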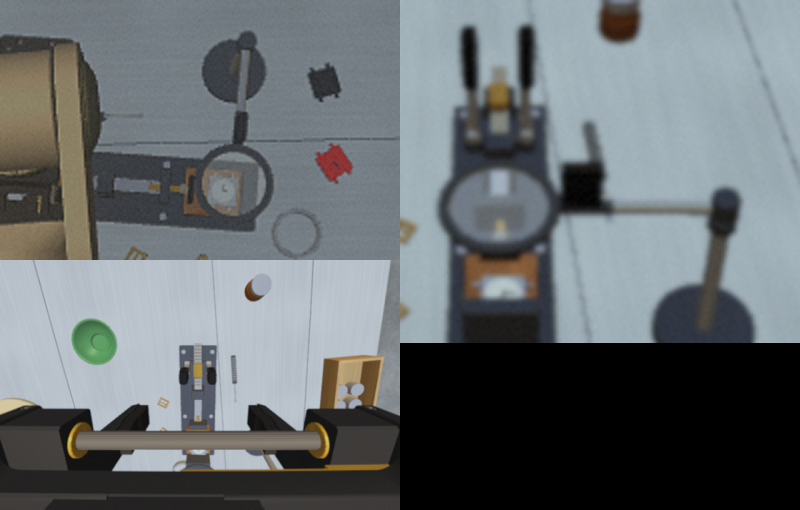

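The lens now sits over the watch: centre at about (378.5,198) in the top camera and (324.7,237.8) in the side camera, with the tab upright. Next I'll check position and tilt numerically.

```bash
python3 - <<'E'
from h import *
t=dict(np.load('pics/t3.npz'));s=dict(np.load('pics/s3.npz'))
np.set_printoptions(precision=4,suppress=True)
f=lambda u,v:(290+(u-400+.5)/2.857-.5,165+(v+.5)/2.857-.5); g=lambda u,v:(260+(u+.5)/2-.5,105+(v+.5)/2-.5)
print(two(t,g(237,186),s,f(499,208)),onz(t,*g(237,186),.16),onz(s,*f(499,208),.16))
print('side rim N,S,W,E',[onz(s,*f(*p),.16) for p in[(499,168),(499,250),(439,208),(560,208)]])
print('top rim',[onz(t,*g(*p),.16) for p in[(237,143),(237,229),(201,186),(273,186)]])
print('watch expected lens uv',[((a-260)*2,(b-105)*2) for a,b in [proj(t,[.490,-.0546,.16])]], 'watch',onz(t,*g(225,190),.049))
# rim contour by darkness on rays from centre, both views
for c,uv,n in((t,g(237,186),'top'),(s,f(499,208),'side')):
    gr=cv2.GaussianBlur(cv2.cvtColor(c['img'],7),(0,0),.7)
    pts=[]
    for th in np.arange(0,360,10):
        best=None;vals=[]
        rs=np.arange(.036,.049,.0005)
        for r in rs:
            q=proj(c,[.490+r*np.cos(np.radians(th)),-.0546+r*np.sin(np.radians(th)),.16])
            vals.append(cv2.getRectSubPix(gr,(1,1),q)[0,0])
        pts.append((th,round(rs[int(np.argmin(vals))]*1e3,1),int(min(vals))))
    print(n,pts)
E
```

```text
(array([ 0.4881, -0.0579,  0.1633]), np.float64(0.002639102386010575)) [ 0.4871 -0.0583  0.16  ] [ 0.4897 -0.055   0.16  ]
side rim N,S,W,E [array([ 0.4935, -0.0157,  0.16  ]), array([ 0.4859, -0.0938,  0.16  ]), array([ 0.4458, -0.0501,  0.16  ]), array([ 0.5341, -0.06  ,  0.16  ])]
top rim [array([ 0.5364, -0.0598,  0.16  ]), array([ 0.4382, -0.0569,  0.16  ]), array([ 0.488 , -0.0173,  0.16  ]), array([ 0.4863, -0.0993,  0.16  ])]
watch expected lens uv [(np.float64(233.198390881112), np.float64(183.03657327044124))] watch [ 0.4923 -0.0545  0.049 ]
top [(np.int64(0), np.float64(40.5), 61), (np.int64(10), np.float64(41.0), 63), (np.int64(20), np.float64(40.5), 62), (np.int64(30), np.float64(41.5), 61), (np.int64(40), np.float64(41.0), 61), (np.int64(50), np.float64(42.0), 60), (np.int64(60), np.float64(46.5), 61), (np.int64(70), np.float64(42.0), 61), (np.int64(80), np.float64(47.5), 50), (np.int64(90), np.float64(49.0), 47), (np.int64(100), np.float64(49.0), 51), (np.int64(110), np.float64(40.5), 62), (np.int64(120), np.float64(40.5), 61), (np.int64(130), np.float64(40.0), 62), (n
[... 1554 characters left out ...]
np.int64(180), np.float64(41.0), 65), (np.int64(190), np.float64(40.0), 62), (np.int64(200), np.float64(40.0), 60), (np.int64(210), np.float64(39.5), 58), (np.int64(220), np.float64(42.0), 51), (np.int64(230), np.float64(40.0), 54), (np.int64(240), np.float64(42.5), 47), (np.int64(250), np.float64(43.0), 36), (np.int64(260), np.float64(44.0), 33), (np.int64(270), np.float64(44.0), 32), (np.int64(280), np.float64(43.0), 35), (np.int64(290), np.float64(40.5), 47), (np.int64(300), np.float64(40.0), 53), (np.int64(310), np.float64(41.5), 48), (np.int64(320), np.float64(39.0), 57), (np.int64(330), np.float64(39.5), 62), (np.int64(340), np.float64(39.5), 61), (np.int64(350), np.float64(42.5), 53)]
```

play_rows --series '[0, 0, 0.05, 0, 0, -0.2, 1, 0, 0, 0.1, 0, 0, -0.2, 1, 0, 0, 0.14, 0, 0, -0.2, 1, 0, 0, 0.17, 0, 0, -0.2, 1, 0, 0, 0.19, 0, 0, -0.2, 1, 0, 0, 0.19, 0, 0, -0.2, 0.75, 0, 0, 0.19, 0, 0, -0.2, 0.75]' --squeeze 20

```text
time_s: 9.28
tcp_pos: [0.5092, 0.1494, 0.1022]
eef_rot: [[0.09, 0.996, 0.001], [0.996, -0.09, 0.001], [0.001, 0.0, -1.0]]
ft_force: [0.5, -0.9, 0.2]
gripper_width: 0.0705
```

```bash
python3 - <<'E'
from h import *
t=dict(np.load('pics/top1.npz'))
O=np.array([.4993,.05]);a=np.radians(-95.1);X=np.array([np.cos(a),np.sin(a)])
c=shot('side','s4.png');s=arm.read_state();print(s['tcp_pos'],s['gripper_width'],s['ft_force'],s['time_s'])
for n,cc in(('top1',t),('side',c)):
    g=cv2.cvtColor(cc['img'],7)
    for z in(.064,):
        print(n,[(x,int(np.mean([cv2.getRectSubPix(g,(1,1),proj(cc,[*(O+X*x*1e-3+np.array([-X[1],X[0]])*y*1e-3),z]))[0,0] for y in(-12,-10,10,12)]))) for x in range(10,130,2)])
b=cv2.resize(c['img'][165:285,300:420],(600,600),interpolation=2);cv2.imwrite('pics/v4.png',b[:,:,::-1])
E
```

```text
[0.50923367 0.14942833 0.10229658] 0.06717679637874291 [-3.75939716  1.03965601  1.50574104] 9.325
top1 [(10, 63), (12, 64), (14, 63), (16, 62), (18, 61), (20, 60), (22, 55), (24, 60), (26, 62), (28, 61), (30, 61), (32, 60), (34, 55), (36, 58), (38, 59), (40, 58), (42, 60), (44, 60), (46, 60), (48, 58), (50, 57), (52, 61), (54, 80), (56, 78), (58, 52), (60, 41), (62, 45), (64, 59), (66, 80), (68, 83), (70, 82), (72, 82), (74, 82), (76, 82), (78, 82), (80, 79), (82, 81), (84, 102), (86, 103), (88, 106), (90, 113), (92, 121), (94, 125), (96, 130), (98, 133), (100, 132), (102, 131), (104, 131), (106, 130), (108, 123), (110, 114), (112, 105), (114, 104), (116, 103), (118, 84), (120, 71), (122, 57), (124, 53), (126, 56), (128, 60)]
side [(10, 123), (12, 123), (14, 123), (16, 122), (18, 118), (20, 114), (22, 110), (24, 107), (26, 104), (28, 103), (30, 103), (32, 103), (34, 103), (36, 103), (38, 103), (40, 103), (42, 104), (44, 105), (46, 108), (48, 112), (50, 117), (52, 119), (54, 119), (56, 114), (58, 102), (60, 87), (62, 73), (64, 61), (66, 53), (68, 46), (70, 39), (72, 32), (74, 27), (76, 35), (78, 50), (80, 70), (82, 84), (84, 94), (86, 99), (88, 101), (90, 105), (92, 112), (94, 124), (96, 137), (98, 149), (100, 161), (102, 170), (104, 177), (106, 181), (108, 181), (110, 179), (112, 172), (114, 159), (116, 127), (118, 95), (120, 69), (122, 58), (124, 55), (126, 54), (128, 51)]
```

View pics/v4.png

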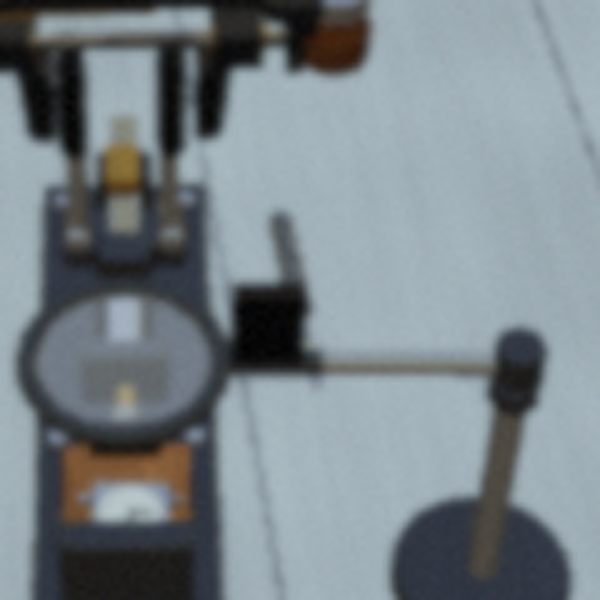

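Levers stand between the fingers, at (70,100) and (170,100) in this crop. The jaw plate shows through the lens at (125,375) and the pad is hidden behind the rim. The pad front started at about x 63, so jaw ≈ 12 mm. First stroke next.

play_rows --series '[0, 0, 0, 0, 0, 0, 0.65, 0, 0, 0, 0, 0, 0, 0.57, 0, 0, 0, 0, 0, 0, 0.5, 0, 0, 0, 0, 0, 0, 0.43, 0, 0, 0, 0, 0, 0, 0.43, 0, 0, 0, 0, 0, 0, 0.43]'

```text
time_s: 10.07
tcp_pos: [0.5078, 0.1495, 0.1025]
eef_rot: [[0.09, 0.996, -0.003], [0.996, -0.09, 0.001], [0.001, -0.003, -1.0]]
ft_force: [-6.0, -0.5, 0.4]
gripper_width: 0.0411
```

```bash
cat >> h.py <<'E'
O=np.array([.4993,.05]);_a=np.radians(-95.1);X=np.array([np.cos(_a),np.sin(_a)]);Y=np.array([-X[1],X[0]])
def W(x,y,z): return [*(O+X*x*1e-3+Y*y*1e-3),z*1e-3]
def prof(c,z,ys,xs):
    g=cv2.cvtColor(c['img'],7)
    return [int(np.mean([cv2.getRectSubPix(g,(1,1),proj(c,W(x,y,z)))[0,0] for y in ys])) for x in xs]
def rep(f):
    s=arm.read_state();print(s['tcp_pos'].round(4),'w',s['gripper_width'].round(4),s['ft_force'].round(1),s['time_s'])
    c=shot('side',f)
    xs=range(0,128,2);print('plate/gap z64',list(zip(xs,prof(c,64,(-12,-10,10,12),xs))))
E
python3 -c "
from h import *
rep('s5.png')
c=shot('top','t5.png');o=np.zeros((480,800,3),np.uint8);o[:,:400]=cv2.resize(c['img'][160:232,340:400],(400,480),interpolation=2);o[:,400:]=cv2.resize(np.load('pics/s5.npz')['img'][190:286,300:380],(400,480),interpolation=2);cv2.imwrite('pics/v5.png',o[:,:,::-1])"
```

```text
Traceback (most recent call last):
  File "h.py", line 32, in rep
    s=arm.read_state();print(s['tcp_pos'].round(4),'w',s['gripper_width'].round(4),s['ft_force'].round(1),s['time_s'])
                                                       ^^^^^^^^^^^^^^^^^^^^^^^^
AttributeError: 'float' object has no attribute 'round'
```

```bash
sed -i "s/s\['gripper_width'\].round(4)/round(s['gripper_width'],4)/" h.py
python3 -c "
from h import *
rep('s5.png')
c=shot('top','t5.png');o=np.zeros((480,800,3),np.uint8);o[:,:400]=cv2.resize(c['img'][160:232,340:400],(400,480),interpolation=2);o[:,400:]=cv2.resize(np.load('pics/s5.npz')['img'][190:286,300:380],(400,480),interpolation=2);cv2.imwrite('pics/v5.png',o[:,:,::-1])"
```

```text
[0.5078 0.1495 0.1025] w 0.0411 [-6.  -0.5  0.4] 10.075
plate/gap z64 [(0, 115), (2, 116), (4, 118), (6, 120), (8, 123), (10, 126), (12, 127), (14, 127), (16, 128), (18, 129), (20, 129), (22, 128), (24, 127), (26, 126), (28, 124), (30, 122), (32, 121), (34, 119), (36, 115), (38, 110), (40, 106), (42, 103), (44, 104), (46, 104), (48, 103), (50, 103), (52, 102), (54, 102), (56, 100), (58, 94), (60, 84), (62, 72), (64, 62), (66, 53), (68, 46), (70, 39), (72, 32), (74, 25), (76, 21), (78, 18), (80, 15), (82, 12), (84, 10), (86, 10), (88, 17), (90, 31), (92, 53), (94, 86), (96, 117), (98, 143), (100, 160), (102, 170), (104, 177), (106, 181), (108, 182), (110, 178), (112, 171), (114, 159), (116, 128), (118, 95), (120, 68), (122, 58), (124, 55), (126, 54)]
```

View pics/v5.png

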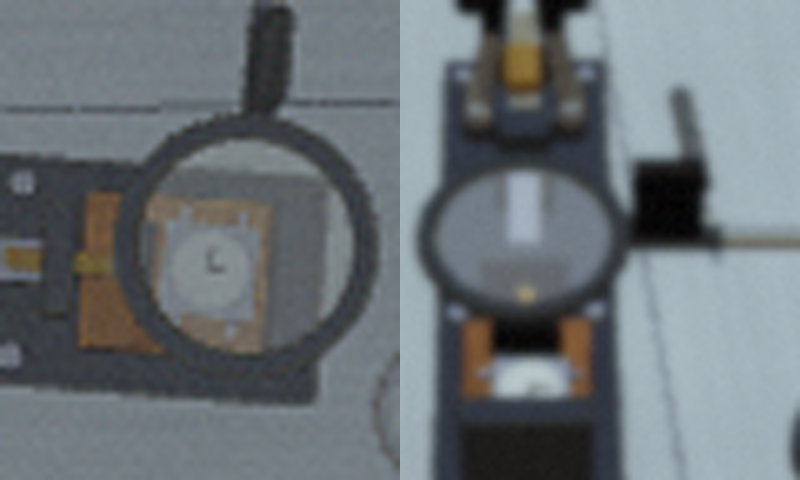

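The plate moved about 16 mm, so jaw ≈ 27.5 mm. The watch hasn't been reached yet. Release, then second stroke.

play_rows --series '[0, 0, 0, 0, 0, 0, 0.55, 0, 0, 0, 0, 0, 0, 0.67, 0, 0, 0, 0, 0, 0, 0.78, 0, 0, 0, 0, 0, 0, 0.78, 0, 0, 0, 0, 0, 0, 0.78, 0, 0, 0, 0, 0, 0, 0.68, 0, 0, 0, 0, 0, 0, 0.6, 0, 0, 0, 0, 0, 0, 0.53, 0, 0, 0, 0, 0, 0, 0.48, 0, 0, 0, 0, 0, 0, 0.44, 0, 0, 0, 0, 0, 0, 0.44, 0, 0, 0, 0, 0, 0, 0.44]' --squeeze 15

```text
time_s: 11.68
tcp_pos: [0.5078, 0.1495, 0.1026]
eef_rot: [[0.09, 0.996, -0.003], [0.996, -0.09, 0.001], [0.001, -0.003, -1.0]]
ft_force: [-3.2, -0.0, 5.9]
gripper_width: 0.0409
```

```bash
python3 -c "
from h import *
rep('s6.png');shot('top','t6.png')"
```

```text
[0.5078 0.1495 0.1026] w 0.0409 [-3.2 -0.   5.9] 11.675
plate/gap z64 [(0, 116), (2, 116), (4, 117), (6, 120), (8, 123), (10, 126), (12, 128), (14, 129), (16, 129), (18, 129), (20, 129), (22, 129), (24, 129), (26, 129), (28, 128), (30, 129), (32, 129), (34, 129), (36, 128), (38, 126), (40, 125), (42, 123), (44, 123), (46, 121), (48, 118), (50, 114), (52, 110), (54, 106), (56, 101), (58, 94), (60, 85), (62, 73), (64, 62), (66, 53), (68, 47), (70, 41), (72, 39), (74, 43), (76, 57), (78, 69), (80, 73), (82, 60), (84, 43), (86, 25), (88, 17), (90, 13), (92, 14), (94, 23), (96, 48), (98, 80), (100, 114), (102, 138), (104, 156), (106, 168), (108, 176), (110, 177), (112, 171), (114, 154), (116, 122), (118, 90), (120, 66), (122, 56), (124, 56), (126, 54)]
```

Second stroke: jaw ≈ 41.5 mm, the watch moved about 4 mm to the stop, and the visible gap is about 21 mm, so pad ≈ 3 mm. Third stroke will be in small steps.

play_rows --series '[0, 0, 0, 0, 0, 0, 0.55, 0, 0, 0, 0, 0, 0, 0.67, 0, 0, 0, 0, 0, 0, 0.78, 0, 0, 0, 0, 0, 0, 0.78, 0, 0, 0, 0, 0, 0, 0.78, 0, 0, 0, 0, 0, 0, 0.72, 0, 0, 0, 0, 0, 0, 0.68, 0, 0, 0, 0, 0, 0, 0.64, 0, 0, 0, 0, 0, 0, 0.61, 0, 0, 0, 0, 0, 0, 0.58, 0, 0, 0, 0, 0, 0, 0.58, 0, 0, 0, 0, 0, 0, 0.58]'

```text
time_s: 13.28
tcp_pos: [0.5077, 0.1496, 0.1029]
eef_rot: [[0.09, 0.996, -0.003], [0.996, -0.09, 0.001], [0.001, -0.003, -1.0]]
ft_force: [-3.7, -0.4, 5.2]
gripper_width: 0.0513
```

```bash
python3 -c "
from h import *
rep('s7.png');shot('top','t7.png')"
```

```text
[0.5077 0.1496 0.1029] w 0.0513 [-3.7 -0.4  5.2] 13.275
plate/gap z64 [(0, 116), (2, 116), (4, 116), (6, 120), (8, 124), (10, 126), (12, 127), (14, 129), (16, 128), (18, 128), (20, 128), (22, 129), (24, 129), (26, 128), (28, 129), (30, 129), (32, 129), (34, 130), (36, 129), (38, 130), (40, 129), (42, 128), (44, 126), (46, 124), (48, 123), (50, 121), (52, 119), (54, 116), (56, 108), (58, 98), (60, 86), (62, 72), (64, 62), (66, 53), (68, 47), (70, 40), (72, 35), (74, 29), (76, 29), (78, 30), (80, 31), (82, 29), (84, 26), (86, 21), (88, 16), (90, 13), (92, 14), (94, 23), (96, 48), (98, 79), (100, 114), (102, 139), (104, 157), (106, 168), (108, 175), (110, 177), (112, 171), (114, 154), (116, 122), (118, 91), (120, 68), (122, 57), (124, 55), (126, 54)]
```

Watch edge unchanged, so it is pinned against the stop. Pad ≈ 8 mm. Squeezing a little further.

play_rows --series '[0, 0, 0, 0, 0, 0, 0.57, 0, 0, 0, 0, 0, 0, 0.56, 0, 0, 0, 0, 0, 0, 0.55, 0, 0, 0, 0, 0, 0, 0.54, 0, 0, 0, 0, 0, 0, 0.53, 0, 0, 0, 0, 0, 0, 0.53]'

```text
time_s: 14.12
tcp_pos: [0.5078, 0.1496, 0.1029]
eef_rot: [[0.09, 0.996, -0.003], [0.996, -0.09, 0.001], [0.0, -0.003, -1.0]]
ft_force: [-2.5, 0.2, 4.6]
gripper_width: 0.0468
```

```bash
python3 -c "
from h import *
rep('s8.png');c=shot('top','t8.png')
o=np.zeros((600,800,3),np.uint8)
ims=[np.load('pics/%s.npz'%n)['img'] for n in('s6','s8')]
for i,m in enumerate(ims): o[:400,400*i:400*i+400]=cv2.resize(m[215:265,305:355],(400,400),interpolation=2)
for i,m in enumerate([np.load('pics/t6.npz')['img'],c['img']]): o[400:,400*i:400*i+400]=cv2.resize(m[180:220,325:405],(400,200),interpolation=2)
cv2.imwrite('pics/v8.png',o[:,:,::-1])
for x,z in((21+49.5,76),(83,64),(89,64),(89,49),(125,49)): print(x,[round(float((a-b)*8)) for a,b in zip(proj(dict(np.load('pics/s8.npz')),W(x,0,z)),(305,215))])
"
```

```text
[0.5078 0.1496 0.1029] w 0.0468 [-2.5  0.2  4.6] 14.125
plate/gap z64 [(0, 115), (2, 116), (4, 118), (6, 120), (8, 122), (10, 126), (12, 127), (14, 128), (16, 128), (18, 128), (20, 128), (22, 129), (24, 129), (26, 129), (28, 129), (30, 130), (32, 130), (34, 129), (36, 129), (38, 129), (40, 128), (42, 128), (44, 128), (46, 127), (48, 125), (50, 124), (52, 123), (54, 120), (56, 115), (58, 106), (60, 93), (62, 77), (64, 64), (66, 53), (68, 47), (70, 40), (72, 34), (74, 30), (76, 29), (78, 28), (80, 29), (82, 25), (84, 20), (86, 17), (88, 14), (90, 13), (92, 14), (94, 23), (96, 48), (98, 80), (100, 115), (102, 138), (104, 156), (106, 168), (108, 174), (110, 177), (112, 171), (114, 155), (116, 123), (118, 92), (120, 68), (122, 58), (124, 56), (126, 55)]
70.5 [159, 275]
83 [160, 336]
89 [161, 353]
89 [162, 384]
125 [163, 488]
```

View pics/v8.png

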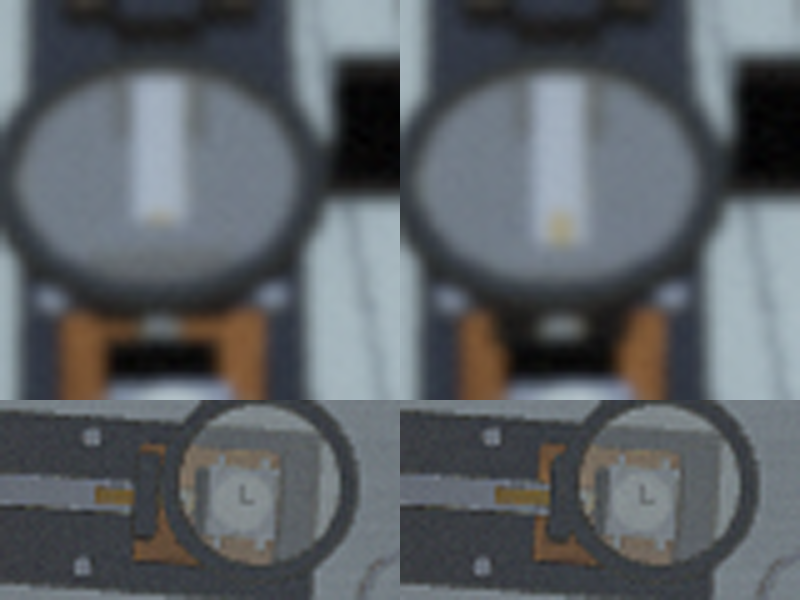

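The bar has advanced and the gold pin sticking out behind the plate has grown. The pad at (603,500) touches the watch, and the watch sits against the stop. I'll measure the pin's length in each top picture, since it directly shows pad compression.

```bash
python3 - <<'E'
from h import *
# gold: saturation-like R-B along clamp axis, sub-pixel edges at half height, z=60
for n in('top1','t5','t6','t7','t8'):
    c=dict(np.load('pics/%s.npz'%n));im=c['img'].astype(np.float32);d=im[:,:,0]-im[:,:,2]
    g=im.mean(2)
    xs=np.arange(-10,80,.5)
    f=lambda I,ys:np.array([np.mean([cv2.getRectSubPix(np.ascontiguousarray(I),(1,1),proj(c,W(x,y,60)))[0,0] for y in ys]) for x in xs])
    p=f(d,(-1.5,0,1.5));h=(p[p.argmax()]+np.median(p))/2
    on=p>22; e=np.flatnonzero(np.diff(on.astype(int)));print(n,'gold edges',xs[e],'max',p.max().round())
    q=f(g,(-12,12));w=f(d,(-21,-19,19,21))
    if n!='top1' and n!='t5': print('  wood edges y20',xs[np.flatnonzero(np.diff((w>18).astype(int)))],'  |', w[100:170:2].round().astype(int))
E
```

```text
top1 gold edges [ 8.  21.5 34.  47.5 64. ] max 52.0
t5 gold edges [24.  37.  49.5 63.5] max 52.0
t6 gold edges [32.  51.5] max 55.0
  wood edges y20 [63. 66.]   | [ -8  -9 -10  -9  -9  -9 -10 -10 -10 -10  -8  -4  -1   0   1   1   1   0
   0   0   1   4   8  17  27  28  21  15  15  16  16  16  16  13  10]
t7 gold edges [32. 56.] max 54.0
  wood edges y20 [52.5 56.5]   | [ -9 -10 -10 -10  -9  -9 -10 -10 -10 -11  -7  -1   6  23  40  41  28  16
   8   0  -3  -3  -3  -1   0   1   3   5  10  14  17  17  17  13  10]
t8 gold edges [32. 59.] max 55.0
  wood edges y20 [52.5 60. ]   | [ -9  -8  -8  -8  -8  -9  -9 -10 -10 -10  -7  -2   5  22  39  47  46  45
  38  31  22  10  -1  -1   0  -1  -3  -4  -3  -2   2   8  14  12   9]
```

play_rows --series '[0, 0, 0, 0, 0, 0, 0.53, 0, 0, 0, 0, 0, 0, 0.53, 0, 0, 0, 0, 0, 0, 0.53, 0, 0, 0, 0, 0, 0, 0.53]'

```text
time_s: 14.72
tcp_pos: [0.5078, 0.1496, 0.1029]
eef_rot: [[0.09, 0.996, -0.003], [0.996, -0.09, 0.001], [0.0, -0.003, -1.0]]
ft_force: [-1.9, -0.3, 4.3]
gripper_width: 0.0467
```

```bash
python3 - <<'E'
from h import *
c=shot('top','t9.png');o=cv2.resize(c['img'][105:255,260:460],(800,600),interpolation=2);cv2.imwrite('pics/v9.png',o[:,:,::-1])
d=np.abs(c['img'].astype(int)-np.load('pics/t8.npz')['img']).max(2)[160:235,325:460];print('changed px',(d>40).sum())
print('watch',onz(c,374,199.4,.049),'clamp 107 ->',W(107,0,49)); s=arm.read_state();print(s['gripper_width'],s['ft_force'])
E
```

```text
changed px 0
watch [ 0.4930497  -0.05890825  0.049     ] clamp 107 -> [np.float64(0.4897883102352908), np.float64(-0.05657639399895234), 0.049]
0.046468719826511726 [-1.8990504  -0.04345358  4.17737811]
```

View pics/v9.png

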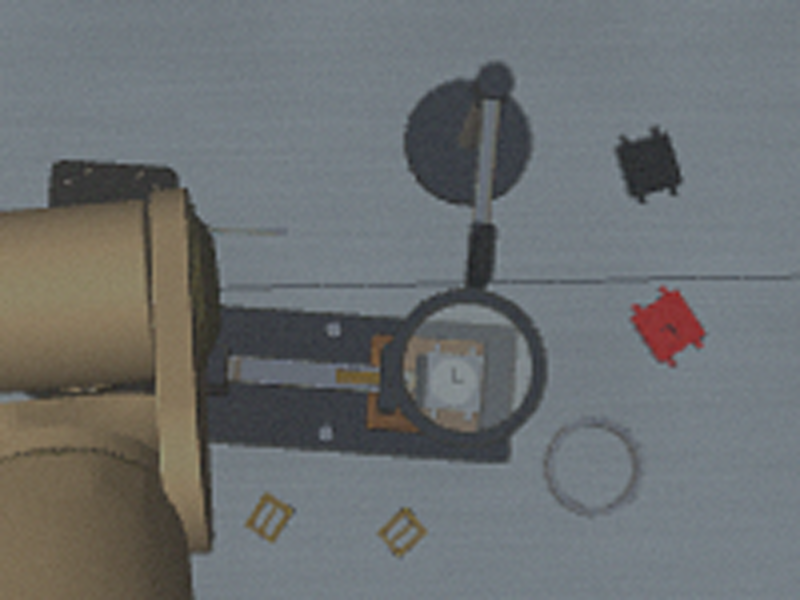

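The lens circle, centred at (473,361), lies over the watch once parallax is allowed for. The watch is pinned between pad and stop, and the bystanders in view haven't moved. The hold is steady, so I'm handing in.

```bash
python3 -c "
from h import *
print(arm.hand_in())"
```

```text
the job is handed in; nothing more can be done
None
```

The job is done and handed in at about 15 s of robot time, with the levers still held squeezed at 46.5 mm finger opening.

- **Magnifier:** I pinched the tab upright, which levels the lens, and swung the arm round over the watch. The pads closed to 9.9 mm on the 10 mm tab, so it sat flush. From the top camera the lens is centred within about 1–2 mm of where I aimed, which was the watch's final place against the stop. One two-camera estimate put it about 4 mm off instead (and 3 mm high).
- **Clamp:** I made two full strokes and one partial one. The watch moved about 4 mm to the stop and then stayed put while the pad went in further.
- **Pad depth:** My estimates disagree slightly: about 13.5 mm from the exposed pin, 12.5 mm from the jaw plate position, and 11–12 mm from the side view. All are close to half way (12 mm) and well short of the 24 mm limit. Over the last half second of holding, the picture of the clamp and lens did not change.
- **Other things:** In the last top picture the buckles, bracelet and the red and black look-alikes were where they started, and nothing touched them. I did not recheck the ashtray, jar and most of the spring-bar tool, which were outside the crop or hidden by the arm. The wrist forces I read stayed under about 8 N.

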